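# Turn the colour chart to the green page and bring the lichen up to it

### The arm

A 6-joint arm with a two-finger parallel gripper is mounted at the origin on a cart in front of the work surface, level with it; the furniture and walls round the work are solid. World frame = base frame: x ahead of the robot, y to its left, z up, the work surface at z = 0. Lengths are in m, angles in rad, forces in N, time in s.
With the tool pointing down it reaches from about 0.35 to 0.85 m from the base axis. Payload 8.1 kg.
Tool frame: the origin (TCP) lies at the very end of the fingers, on their centre line; the grasp point (between the pads) lies 19 mm behind it; z points along the fingers, y is the direction in which the jaws open and shut (so a half turn about z gives the same grasp; the last joint's range is limited). The gripper opens to 85 mm and grips with 20 to 120 N. Pads are 22 mm wide; open, the fingers measure 114 mm over their backs; the gripper's body (76 mm by 85 mm) begins 54 mm behind the grasp point. The pads swing forward as they close: fully open they stand 13 mm farther back than shut.
Start: joints at [1.075, 0.13, 1.488, -0, 1.523, -0.085], TCP at [0.24, 0.55, 0.231] pointing down, gripper open.
Joint ranges: [-2.96, 2.96], [-0.89, 2.26], [0.02, 2.5], [-1.34, 4.48], [0, 2.73], [-2.66, 2.66]. Speed limits (rad/s): [2.39, 2.39, 2.79, 3.14, 3.14, 3.14].

### API

Orientations are given as a 3x3 rotation matrix whose columns are the frame's x, y, z axes.
In Python, from rig import monitor, camera, bot gives the robot as it stands.
- The arm moves only by the shell command python3 -m pendant 'ROWS' [FORCE]. ROWS is JSON, a list of rows, each an object with "linear": the shift along the tool's x, y, z in m, a list of three; "dr": the turn, a rotation vector about the tool's x, y, z in degrees, a list of three; "hand": the finger opening in m, from 0 to 0.0854. A call has 1 to 20 rows; each row shifts and turns the commanded pose from where the row before left it, along the tool's axes as they then stand; what a row does not reach is not made up. A row lasts 1/10 s, in which the tool goes at most 50 mm and 8.59 degrees, less where a joint would pass 70% of its speed; a pose out of reach is approached as far as the arm can. A call is refused whole if a number of a shift passes 0.05 or a number of a turn 8.59, either way. A call with a gripper value outside its range is refused whole. The fingers move at their own pace and stop on an object; FORCE is the grip in N (left out, the last holds). Time passes only in rows, so rows that do not move let the fingers close. It gives the time, the measured TCP pose, the force and the opening at its end, in the units of the state.
- monitor.read_state(): the state, without advancing time (a new reading comes with each control period).
- camera(name): name is "side" or "top" or "wrist"; returns a dict with "pixels" (420x560x3 uint8, red, green, blue), "camera_matrix" (3x3 intrinsics, pixels), "dist_coeffs" ([k1, k2, p1, p2, k3] as OpenCV has them; the pictures are not rectified), "R" (3x3) and "t" (3): a world point X has camera coordinates R X + t. Camera axes: x right, y down, z forward; pixel columns grow to the right and rows downward; lengths in m; the calibration is good to about 2 mm. A picture is of the moment at which its call begins. There is no depth.
- bot.close_job(): hands the job in, once; it reports no verdict.
The state is a dict: "t": time; "joint_positions": joint angles; "joint_velocities": joint speeds; "tau": joint torques, N m; "eef_pos": TCP position; "tcp_rot": TCP orientation; "force": force on the tool from outside, world axes, zero at the start; "ft_torque": the same for the moment, N m; "width": opening from 0.0 (shut) to 1.0 (fully open).
Only numpy, scipy, OpenCV 4.12 (cv2) and the standard library are available. Lean on these libraries where they do the work, as an engineer would, in place of code of your own. Each camera call takes 0.05 s, during which the arm holds its last target. There are 200 camera calls.

### The job

Open the ring-bound colour chart at its green page: with a fingertip under the red index tab, turn the top leaf over the rings until it lies flat on the left-hand pages. Then, for the colour comparison, push the clear dish with the lichen along the table until it stands against the outer edge of the uncovered green page, about the middle of that edge. Only push, gently, with the fingers: grip and lift nothing, and leave the dropper bottle, the hand lens and the forceps alone.

Things in the scene. Friction and masses are not known exactly. Their poses are not given: they have to be found in the camera images.
- chart: Open ring binder of rigid colour pages, heavy, does not move. Origin on the table under the middle of the rings; x along the rings (roughly away from the robot), y left, z up. Dark covers 184 mm along x, 4 mm thick, out to y = +-126 mm; on them page stacks 170 mm along x, |y| 12 to 123 mm, top at z = 31 mm. Four steel rings stand to z = 51 mm. On the left, fixed blue and yellow tabs reach y = 146 mm.
- leaf (a joint): Turn of the top leaf about the ring axis, rad: 0 = flat on the right-hand pages (start), 1.57 upright, 3.14 flat on the left-hand pages. Loose, slightly braked hinge: past upright it falls over slowly by itself. Rigid cream board, 70 g, 168 mm along x, 3.6 mm thick, out to 123 mm from the ring axis; only its red index tab juts farther, to 146 mm.
- tab (a point): Middle of the outer end of the leaf's red index tab, at half its thickness; moves with the leaf. The tab is 42 mm wide (along chart x), centred 35 mm to the -x side of the chart's middle; it juts 20 mm beyond the cover. At the start its underside is 31 mm above the table, with free space below it.
- spine (a point): Point on the ring axis (the leaf's hinge line) midway along the chart, 33 mm above the table; axes as the chart's.
- page_edge (a point): Middle of the outer (right-hand, -y) edge of the chart's right cover, at table height: the edge of the green page's side, against which the dish goes. The cover lies 3 mm beyond the pages. Axes as the chart's: the edge runs along x, -y points away from the chart.
- dish: Round clear petri dish, 90 mm across, 12 mm high, about 60 g, with a small tuft of lichen fixed in it. Loose on the table, to the right of the chart. Origin: centre of its underside.
- dropper: Bystander: brown dropper bottle with a red teat, 33 mm across, 95 mm tall. Origin: centre of its underside.
- lens: Bystander: metal hand lens with a straight handle, 91 mm long, 16 mm high. Origin: centre of its underside.
- tweezers: Bystander: steel forceps, 133 mm long, 8 mm high, lying flat. Origin: centre of its underside.

How it is judged:
By the outcome, as a careful person would: the job done as asked, in the order asked, and still so for the second after the job is handed in, with the robot touching nothing.
It also fails if it takes over 48 s, if anything falls off the work surface, if the arm or the gripper's body presses on something with over 40 N, if the wrist force passes 120 N, or if a joint passes its speed limit or range.

## Working session

There is one attempt and no reset: what is moved stays moved. The work goes in short steps, Python scripts to look and compute and a shell command to move; the robot and the scene stay as the last step left them, time stands still between calls to the robot, and variables do not carry over. Pictures are saved under pics/ and viewed, about 8 in all and at most 12, crops included, and the job is handed in when it is done.

```bash
mkdir -p pics; ls
python3 - <<'E'
from rig import monitor,camera,bot
import cv2,numpy as np,pickle
s=monitor.read_state();print(s)
for n in("top","side"):
    c=camera(n);pickle.dump(c,open(f"pics/{n}0.pkl","wb"));cv2.imwrite(f"pics/{n}0.png",c["pixels"][:,:,::-1])
    print(n,c["camera_matrix"],c["dist_coeffs"],c["R"],c["t"])
E
```

```text
pics
{'t': 0.0, 'joint_positions': array([ 1.07460615e+00,  1.31172535e-01,  1.48928974e+00,  1.03442455e-05,
        1.52298989e+00, -8.54045874e-02]), 'joint_velocities': array([-1.59970965e-04,  3.54517106e-04,  1.42114248e-03,  5.45197249e-04,
        4.24599658e-05,  1.11316151e-03]), 'tau': array([-2.04269425e-03, -5.69417524e+01, -5.00540578e+01, -6.34327862e-04,
        1.52619526e-02, -1.64378821e-05]), 'eef_pos': array([0.23931311, 0.54960746, 0.23023189]), 'tcp_rot': array([[-9.16807122e-01,  3.99329315e-01, -8.94357147e-04],
       [ 3.99330281e-01,  9.16805688e-01, -1.63033506e-03],
       [ 1.68911138e-04, -1.85184668e-03, -9.99998271e-01]]), 'force': array([ 0.78660422, -1.35164726, -0.22591355]), 'ft_torque': array([ 3.16886662e-02,  4.06934933e-05, -1.78321678e-02]), 'width': 1.0007510387496146}
top [[513.70801783   0.         289.21296408]
 [  0.         513.70801783 208.8363583 ]
 [  0.           0.           1.        ]] [-0.12599074  0.          0.          0.          0.        ] [[ 1.09315052e-02 -9.99937604e-01  2.30023469e-03]
 [-9.91918401e-01 -1.11345778e-02 -1.26387919e-01]
 [ 1.26405645e-01 -9.00034914e-04 -9.91978227e-01]] [-0.06233785  0.52981898  0.9352367 ]
side [[464.40335423   0.         287.17895706]
 [  0.         464.40335423 209.87954541]
 [  0.           0.           1.        ]] [-0.12301453  0.          0.          0.          0.        ] [[-0.85931302 -0.51141405 -0.00606756]
 [-0.44678851  0.75639297 -0.47775486]
 [ 0.24892001 -0.40783006 -0.87847224]] [0.40921457 0.32291952 0.75132009]
```

View pics/top0.png

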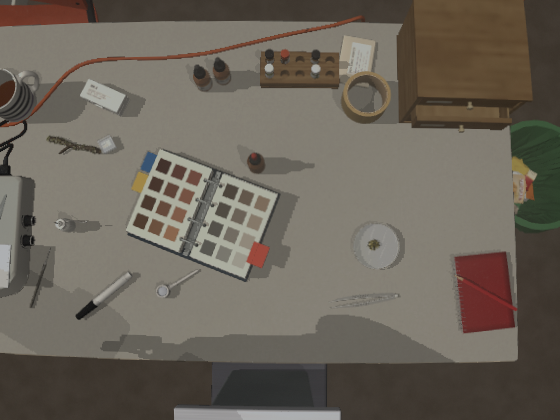

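View pics/side0.png

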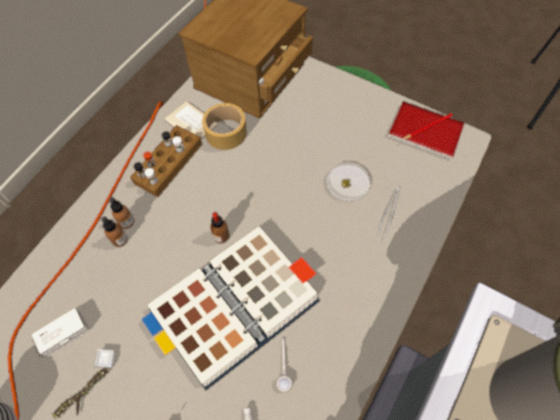

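Top view: chart at about (203,213), turned about -25°, red tab at (258,255), dish at about (380,246), dropper (256,162), lens (165,290), forceps (367,299). I'll measure on an enlarged crop.

Run:
```python
import pickle,cv2
p=pickle.load(open("pics/top0.pkl","rb"))["pixels"][:,:,::-1]
c=cv2.resize(p[140:290,120:320],None,fx=4,fy=4,interpolation=cv2.INTER_CUBIC)
cv2.imwrite("pics/crop1.png",cv2.convertScaleAbs(c,alpha=1.3))
```

```text
(no output)
```

View pics/crop1.png

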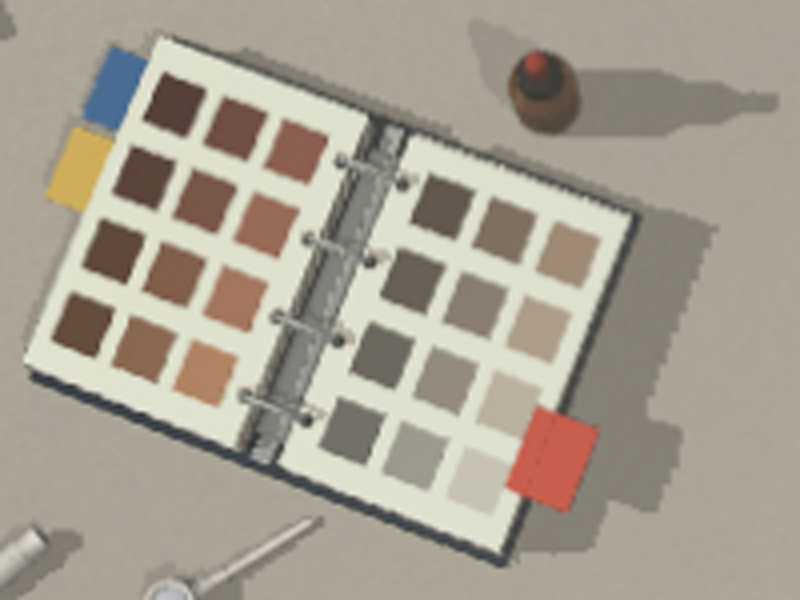

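```bash
cat > h.py <<'E'
import numpy as np,cv2,pickle
from scipy.optimize import least_squares
def proj(c,P):
    P=np.atleast_2d(np.asarray(P,float))
    return cv2.projectPoints(P,cv2.Rodrigues(c["R"])[0],c["t"],c["camera_matrix"],np.array(c["dist_coeffs"]))[0][:,0]
def ray(c,uv,z):
    n=cv2.undistortPoints(np.array([[uv]],float),c["camera_matrix"],np.array(c["dist_coeffs"]))[0,0]
    d=c["R"].T@np.r_[n,1];o=-c["R"].T@c["t"];return o+d*(z-o[2])/d[2]
def W(p,L):
    L=np.atleast_2d(np.asarray(L,float));a=p[2];R=np.array([[np.cos(a),-np.sin(a)],[np.sin(a),np.cos(a)]])
    return np.c_[L[:,:2]@R.T+p[:2],L[:,2]]
E
python3 - <<'E'
from h import *
c=pickle.load(open("pics/top0.pkl","rb"));s=pickle.load(open("pics/side0.pkl","rb"))
L=np.array([[85,123,31],[-85,123,31],[85,12,31],[-85,12,31],[84,-123,34.6],[-84,-123,34.6],[-84,-12,34.6],[-14,-146,34],[-56,-146,34]])/1e3
U=(np.array([[163,38],[25,368],[372,115],[238,448],[635,212],[497,553],[280,462],[597,430],[568,512]])+.5)/4-.5+[120,140]
r=least_squares(lambda p:(proj(c,W(p,L))-U).ravel(),[.5,.1,-.4]);print(r.x,np.degrees(r.x[2]));print(r.fun.reshape(-1,2).round(2))
p=r.x;np.save("chart.npy",p)
print("tab",W(p,[[-.035,-.146,.033]]),"edge",W(p,[[0,-.126,0]]))
for uv in[(380,246)]:print("dish top",ray(c,uv,.006))
print("dish side",ray(s,(348,182),.006),"dropper",ray(c,(256,170),0),"lens",ray(c,(163,291),.01),ray(c,(199,270),.01),"tw",ray(c,(335,300),.004),ray(c,(398,296),.004))
im=s["pixels"][:,:,::-1].copy()
for q in proj(s,W(p,L)):cv2.circle(im,tuple(np.round(q).astype(int)),2,(255,0,255),-1)
def circ(cam,img,x,y,z):
    a=np.linspace(0,6.28,60);cv2.polylines(img,[np.round(proj(cam,np.c_[x+.045*np.cos(a),y+.045*np.sin(a),0*a+z])*4).astype(int)],True,(255,0,255),1,shift=0)
a=cv2.resize(im[160:400,130:370],None,fx=1.6,fy=1.6)
d=ray(c,(380,246),.006)
b=cv2.resize(c["pixels"][:,:,::-1],None,fx=4,fy=4,interpolation=cv2.INTER_CUBIC);circ(c,b,d[0],d[1],.012);b=b[860:1240,1320:1720]
cv2.imwrite("pics/chk.png",np.hstack([a[:380],b[:380]]))
E
```

```text
[ 0.52272559  0.1103308  -0.3571422 ] -20.46274075523763
[[-0.68 -0.35]
 [-0.53 -1.32]
 [-0.36  0.4 ]
 [-0.7  -0.02]
 [-0.73  1.36]
 [ 1.03 -0.49]
 [ 0.32  0.56]
 [ 1.25 -0.36]
 [ 0.3   0.17]]
tab [[ 0.43889277 -0.01422063  0.033     ]] edge [[ 0.47867622 -0.00771857  0.        ]]
dish top [ 0.46358267 -0.23270917  0.006     ]
dish side [ 0.46426688 -0.22474969  0.006     ] dropper [0.6112898  0.00988845 0.        ] lens [0.37228416 0.18330308 0.01      ] [0.41356388 0.11486212 0.01      ] tw [ 0.35961487 -0.14591358  0.004     ] [ 0.36773732 -0.26741034  0.004     ]
```

View pics/chk.png

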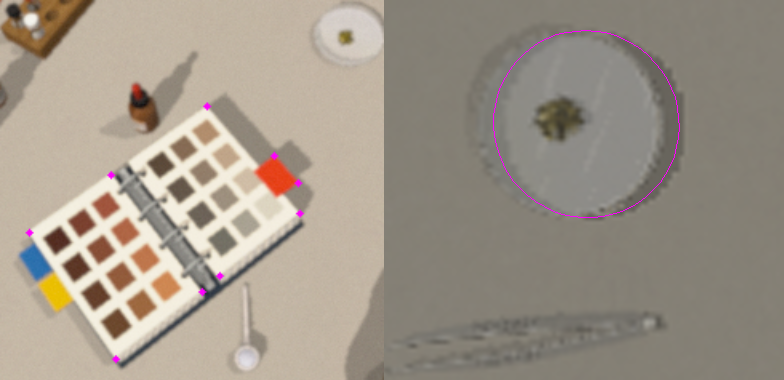

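```bash
python3 - <<'E'
from h import *
p=np.load("chart.npy")
print(W(p,[[-.035,-.20,.2],[-.035,-.175,.012],[-.035,-.14,.012]]))
E
python3 -m pendant '[{"linear":[-0.0205,-0.0246,0],"dr":[0,0,0],"hand":0},{"linear":[-0.0205,-0.0246,0],"dr":[0,0,0],"hand":0},{"linear":[-0.0205,-0.0246,0],"dr":[0,0,0],"hand":0},{"linear":[-0.0205,-0.0246,0],"dr":[0,0,0],"hand":0},{"linear":[-0.0205,-0.0246,0],"dr":[0,0,0],"hand":0},{"linear":[-0.0205,-0.0246,0],"dr":[0,0,0],"hand":0},{"linear":[-0.0205,-0.0246,0],"dr":[0,0,0],"hand":0},{"linear":[-0.0205,-0.0246,0],"dr":[0,0,0],"hand":0},{"linear":[-0.0205,-0.0246,0],"dr":[0,0,0],"hand":0},{"linear":[-0.0205,-0.0246,0],"dr":[0,0,0],"hand":0},{"linear":[-0.0205,-0.0246,0],"dr":[0,0,0],"hand":0},{"linear":[-0.0205,-0.0246,0],"dr":[0,0,0],"hand":0},{"linear":[-0.0205,-0.0246,0],"dr":[0,0,0],"hand":0},{"linear":[-0.0205,-0.0246,0],"dr":[0,0,0],"hand":0},{"linear":[-0.0205,-0.0246,0],"dr":[0,0,0],"hand":0},{"linear":[-0.0205,-0.0246,0],"dr":[0,0,0],"hand":0},{"linear":[-0.0205,-0.0246,0],"dr":[0,0,0],"hand":0},{"linear":[-0.0205,-0.0246,0],"dr":[0,0,0],"hand":0},{"linear":[-0.0205,-0.0246,0],"dr":[0,0,0],"hand":0},{"linear":[-0.0205,-0.0246,0],"dr":[0,0,0],"hand":0}]'
```

```text
[[ 0.42001446 -0.06481321  0.2       ]
 [ 0.42875442 -0.04139072  0.012     ]
 [ 0.44099035 -0.00859923  0.012     ]]
t: 2.1
eef_pos: [0.4189, -0.066, 0.231]
tcp_rot: [[-0.917, 0.399, -0.0], [0.399, 0.917, 0.0], [0.0, 0.0, -1.0]]
force: [0.2, -0.4, 0.2]
width: -0.001
```

Now yaw 87° (11 rows × 7.9°), then tilt 60° (8 × 7.5°).

```bash
python3 -m pendant '[{"linear":[0,0,0],"dr":[0,0,7.9],"hand":0},{"linear":[0,0,0],"dr":[0,0,7.9],"hand":0},{"linear":[0,0,0],"dr":[0,0,7.9],"hand":0},{"linear":[0,0,0],"dr":[0,0,7.9],"hand":0},{"linear":[0,0,0],"dr":[0,0,7.9],"hand":0},{"linear":[0,0,0],"dr":[0,0,7.9],"hand":0},{"linear":[0,0,0],"dr":[0,0,7.9],"hand":0},{"linear":[0,0,0],"dr":[0,0,7.9],"hand":0},{"linear":[0,0,0],"dr":[0,0,7.9],"hand":0},{"linear":[0,0,0],"dr":[0,0,7.9],"hand":0},{"linear":[0,0,0],"dr":[0,0,7.9],"hand":0},{"linear":[0,0,0],"dr":[0,7.5,0],"hand":0},{"linear":[0,0,0],"dr":[0,7.5,0],"hand":0},{"linear":[0,0,0],"dr":[0,7.5,0],"hand":0},{"linear":[0,0,0],"dr":[0,7.5,0],"hand":0}]'
python3 -c "
from rig import monitor;print(monitor.read_state()['joint_positions'])"
```

```text
t: 3.6
eef_pos: [0.4194, -0.0649, 0.2322]
tcp_rot: [[0.3, 0.937, 0.179], [0.81, -0.349, 0.471], [0.504, 0.003, -0.864]]
force: [-0.7, -0.3, 0.0]
width: -0.001
[-0.70993355 -0.33330482  2.00975591  0.49556335  1.65054174 -0.36053293]
```

```bash
python3 -m pendant '[{"linear":[0,0,0],"dr":[0,5,0],"hand":0},{"linear":[0,0,0],"dr":[0,5,0],"hand":0},{"linear":[0,0,0],"dr":[0,5,0],"hand":0},{"linear":[0,0,0],"dr":[0,5,0],"hand":0},{"linear":[0,0,0],"dr":[0,5,0],"hand":0},{"linear":[0,0,0],"dr":[0,5,0],"hand":0},{"linear":[0,0,0],"dr":[0,0,0],"hand":0}]'
python3 - <<'E'
from rig import monitor,camera
import cv2
print(monitor.read_state()['joint_positions'])
a=camera("side")["pixels"];b=camera("top")["pixels"]
import numpy as np
cv2.imwrite("pics/s2.png",np.hstack([a[100:420,160:560],b[100:420,150:550]])[:,:,::-1])
E
```

```text
t: 4.3
eef_pos: [0.418, -0.0645, 0.2293]
tcp_rot: [[0.178, 0.936, 0.302], [0.463, -0.351, 0.814], [0.868, -0.005, -0.496]]
force: [0.2, -0.9, -0.5]
width: 0.001
[-0.97342802 -0.03062639  2.01063479  0.82380528  1.83790328 -0.67754771]
```

View pics/s2.png

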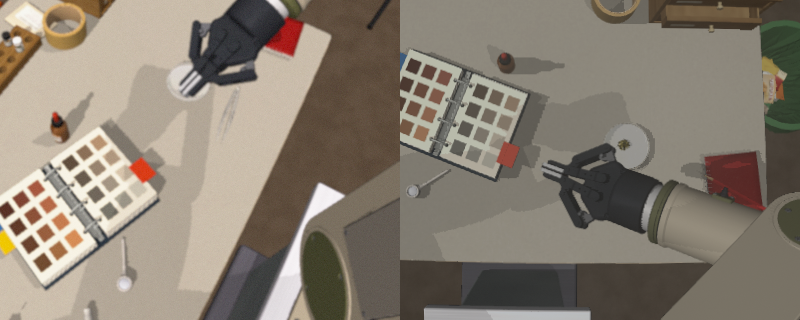

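Side/top: the gripper is right of the red tab with jaws shut and pointing at the chart, clear of dish and forceps. Descending.

```bash
python3 -m pendant '[{"linear":[-0.0166,0.0003,0.0122],"dr":[0,0,0],"hand":0},{"linear":[-0.0166,0.0003,0.0122],"dr":[0,0,0],"hand":0},{"linear":[-0.0166,0.0003,0.0122],"dr":[0,0,0],"hand":0},{"linear":[-0.0166,0.0003,0.0122],"dr":[0,0,0],"hand":0},{"linear":[-0.0166,0.0003,0.0122],"dr":[0,0,0],"hand":0},{"linear":[-0.0166,0.0003,0.0122],"dr":[0,0,0],"hand":0},{"linear":[-0.0166,0.0003,0.0122],"dr":[0,0,0],"hand":0},{"linear":[-0.0166,0.0003,0.0122],"dr":[0,0,0],"hand":0},{"linear":[-0.0166,0.0003,0.0122],"dr":[0,0,0],"hand":0},{"linear":[-0.0166,0.0003,0.0122],"dr":[0,0,0],"hand":0},{"linear":[0,0,0],"dr":[0,0,0],"hand":0}]'
python3 - <<'E'
from rig import monitor,camera
import cv2,numpy as np
from h import *
s=monitor.read_state();print(s['joint_positions'],s['eef_pos'])
c=camera("top");b=c["pixels"][:,:,::-1].copy()
R=s['tcp_rot'];T=s['eef_pos']
p=np.load("chart.npy")
q=proj(c,np.vstack([T,W(p,[[-.035,-.146,.0346]])]))
b=cv2.resize(b,None,fx=4,fy=4,interpolation=cv2.INTER_CUBIC)
for u in q: cv2.circle(b,tuple(np.round(u*4+1.5).astype(int)),3,(255,0,255),1)
cv2.imwrite("pics/s3.png",cv2.convertScaleAbs(b[860:1240,900:1500],alpha=1.3))
E
```

```text
t: 5.5
eef_pos: [0.4293, -0.0436, 0.0256]
tcp_rot: [[0.175, 0.938, 0.3], [0.47, -0.347, 0.812], [0.865, -0.002, -0.501]]
force: [-0.1, 0.0, -0.5]
width: 0.003
[-0.92527457  0.38441173  2.02221006  0.81697001  1.51268493 -0.96857037] [ 0.42932581 -0.04358549  0.02555327]
```

View pics/s3.png

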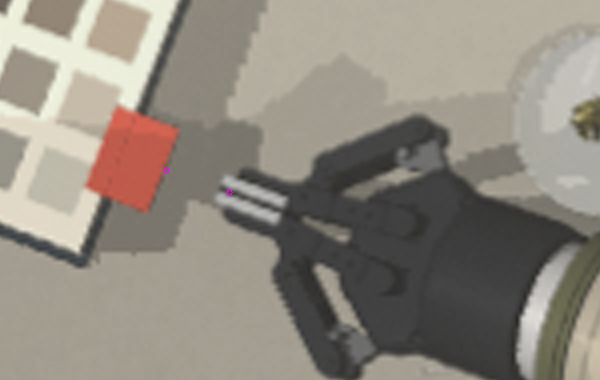

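```bash
python3 -m pendant '[{"linear":[-0.0059,0,0.0034],"dr":[0,0,0],"hand":0},{"linear":[-0.0059,0,0.0034],"dr":[0,0,0],"hand":0},{"linear":[0,0,0],"dr":[0,0,0],"hand":0},{"linear":[0.0037,0,0.0064],"dr":[0,0,0],"hand":0},{"linear":[0.0037,0,0.0064],"dr":[0,0,0],"hand":0},{"linear":[0.0037,0,0.0064],"dr":[0,0,0],"hand":0},{"linear":[0.0037,0,0.0064],"dr":[0,0,0],"hand":0},{"linear":[0.0037,0,0.0064],"dr":[0,0,0],"hand":0},{"linear":[0,0,0],"dr":[0,0,0],"hand":0}]'
```

```text
t: 6.45
eef_pos: [0.4425, -0.0086, 0.0129]
tcp_rot: [[0.174, 0.937, 0.301], [0.468, -0.348, 0.812], [0.866, -0.001, -0.5]]
force: [-0.6, 0.7, 0.8]
width: -0.004
```

Run:
```python
import numpy as np
def T(d):
    f=np.radians(d);r=np.interp(d,[0,45,95,120],[134,132,115,112])
    c=np.array([0,33])+r*np.array([-np.cos(f),np.sin(f)])+2*np.array([-np.sin(f),-np.cos(f)])
    return c-[5.5,9.5]
prev=np.array([-139.5,12.9])
for d in list(range(4,49,4))+list(range(53,114,5)):
    t=T(d);e=t-prev;prev=t;print(d,t.round(0),"x %.4f z %.4f"%((.5*e[0]+.866*e[1])/1e3,(.866*e[0]-.5*e[1])/1e3))
```

```text
4 [-139.   31.] x 0.0157 z -0.0087
8 [-138.   40.] x 0.0085 z -0.0038
12 [-136.   49.] x 0.0088 z -0.0032
16 [-134.   58.] x 0.0090 z -0.0025
20 [-131.   67.] x 0.0091 z -0.0019
24 [-128.   76.] x 0.0092 z -0.0013
28 [-124.   84.] x 0.0093 z -0.0006
32 [-119.   92.] x 0.0093 z 0.0000
36 [-114.  100.] x 0.0092 z 0.0007
40 [-108.  107.] x 0.0091 z 0.0013
44 [-102.  114.] x 0.0090 z 0.0020
48 [-95. 119.] x 0.0086 z 0.0034
53 [-85. 126.] x 0.0101 z 0.0054
58 [-75. 131.] x 0.0095 z 0.0062
63 [-64. 135.] x 0.0088 z 0.0069
68 [-54. 138.] x 0.0080 z 0.0076
73 [-43. 140.] x 0.0072 z 0.0081
78 [-33. 141.] x 0.0064 z 0.0086
83 [-22. 141.] x 0.0055 z 0.0090
88 [-12. 141.] x 0.0046 z 0.0094
93 [ -1. 139.] x 0.0037 z 0.0096
98 [  8. 137.] x 0.0034 z 0.0095
103 [ 18. 135.] x 0.0029 z 0.0095
108 [ 28. 132.] x 0.0021 z 0.0097
113 [ 37. 128.] x 0.0012 z 0.0098
```

```bash
python3 -m pendant '[{"linear":[0.008,0,-0.0044],"dr":[0,0,0],"hand":0},{"linear":[0.008,0,-0.0043],"dr":[0,0,0],"hand":0},{"linear":[0.0085,0,-0.0038],"dr":[0,0,0],"hand":0},{"linear":[0.0088,0,-0.0032],"dr":[0,0,0],"hand":0},{"linear":[0.009,0,-0.0025],"dr":[0,0,0],"hand":0},{"linear":[0.0091,0,-0.0019],"dr":[0,0,0],"hand":0},{"linear":[0.0092,0,-0.0013],"dr":[0,0,0],"hand":0},{"linear":[0.0093,0,-0.0006],"dr":[0,0,0],"hand":0},{"linear":[0.0093,0,0],"dr":[0,0,0],"hand":0},{"linear":[0.0092,0,0.0007],"dr":[0,0,0],"hand":0},{"linear":[0.0091,0,0.0013],"dr":[0,0,0],"hand":0},{"linear":[0.009,0,0.002],"dr":[0,0,0],"hand":0},{"linear":[0,0,0],"dr":[0,0,0],"hand":0}]'
python3 - <<'E'
from rig import monitor,camera
import cv2,numpy as np
a=camera("side")["pixels"];b=camera("top")["pixels"]
cv2.imwrite("pics/s4.png",np.hstack([a[100:420,100:500],b[100:420,100:500]])[:,:,::-1])
E
```

```text
t: 7.75
eef_pos: [0.4561, 0.026, 0.115]
tcp_rot: [[0.173, 0.937, 0.302], [0.469, -0.348, 0.812], [0.866, 0.001, -0.5]]
force: [0.4, -1.2, -0.8]
width: 0.002
```

View pics/s4.png

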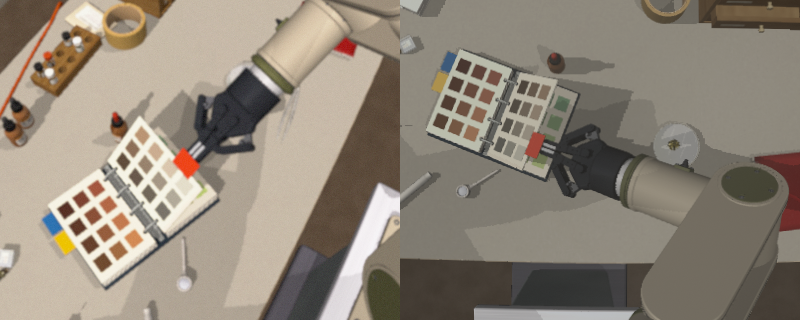

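The leaf is up about 45° on the fingertip, with green patches showing beneath. Continuing the arc.

```bash
python3 -m pendant '[{"linear":[0.0086,0,0.0034],"dr":[0,0,0],"hand":0},{"linear":[0.0101,0,0.0054],"dr":[0,0,0],"hand":0},{"linear":[0.0095,0,0.0062],"dr":[0,0,0],"hand":0},{"linear":[0.0088,0,0.0069],"dr":[0,0,0],"hand":0},{"linear":[0.008,0,0.0076],"dr":[0,0,0],"hand":0},{"linear":[0.0072,0,0.0081],"dr":[0,0,0],"hand":0},{"linear":[0.0064,0,0.0086],"dr":[0,0,0],"hand":0},{"linear":[0.0055,0,0.009],"dr":[0,0,0],"hand":0},{"linear":[0.0046,0,0.0094],"dr":[0,0,0],"hand":0},{"linear":[0.0037,0,0.0096],"dr":[0,0,0],"hand":0},{"linear":[0.0034,0,0.0095],"dr":[0,0,0],"hand":0},{"linear":[0.0029,0,0.0095],"dr":[0,0,0],"hand":0},{"linear":[0.0021,0,0.0097],"dr":[0,0,0],"hand":0},{"linear":[0.0012,0,0.0098],"dr":[0,0,0],"hand":0},{"linear":[0,0,0],"dr":[0,0,0],"hand":0},{"linear":[0,0,0],"dr":[0,0,0],"hand":0}]'
python3 - <<'E'
from rig import monitor,camera
import cv2,numpy as np
a=camera("side")["pixels"];b=camera("top")["pixels"]
cv2.imwrite("pics/s5.png",np.hstack([a[100:420,100:500],b[100:420,100:500]])[:,:,::-1])
E
```

```text
t: 9.45
eef_pos: [0.5039, 0.1556, 0.1286]
tcp_rot: [[0.175, 0.937, 0.302], [0.468, -0.349, 0.812], [0.866, -0.001, -0.5]]
force: [-0.6, 0.0, -0.3]
width: 0.002
```

View pics/s5.png

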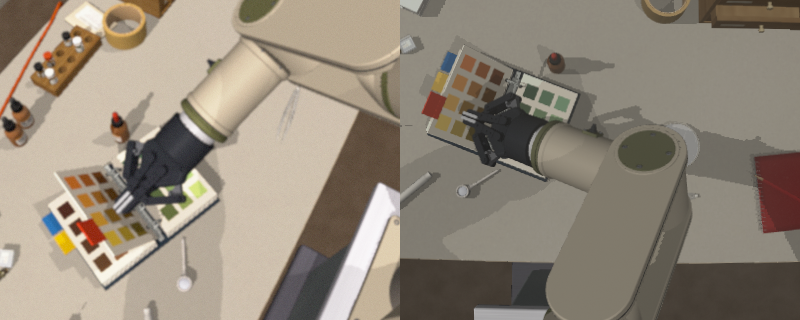

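Leaf is well past upright and falling. Retract, untilt, then travel behind the dish.

```bash
python3 -m pendant '[{"linear":[0,0,-0.02],"dr":[0,0,0],"hand":0},{"linear":[0,0,-0.02],"dr":[0,0,0],"hand":0},{"linear":[0,0,-0.02],"dr":[0,0,0],"hand":0},{"linear":[0,0,-0.02],"dr":[0,0,0],"hand":0},{"linear":[0,0,0],"dr":[0,-7.5,0],"hand":0},{"linear":[0,0,0],"dr":[0,-7.5,0],"hand":0},{"linear":[0,0,0],"dr":[0,-7.5,0],"hand":0},{"linear":[0,0,0],"dr":[0,-7.5,0],"hand":0},{"linear":[0,0,0],"dr":[0,-7.5,0],"hand":0},{"linear":[0,0,0],"dr":[0,-7.5,0],"hand":0},{"linear":[0,0,0],"dr":[0,-7.5,0],"hand":0},{"linear":[0,0,0],"dr":[0,-7.5,0],"hand":0},{"linear":[0,0,0],"dr":[0,0,-5.2],"hand":0},{"linear":[0,0,0],"dr":[0,0,-5.3],"hand":0},{"linear":[0,0,0],"dr":[0,0,0],"hand":0}]'
python3 - <<'E'
from rig import camera
import cv2,pickle
c=camera("side");pickle.dump(c,open("pics/side6.pkl","wb"))
import numpy as np
d=camera("top");pickle.dump(d,open("pics/top6.pkl","wb"))
A=cv2.resize(d["pixels"][200:290,310:430],None,fx=4,fy=4,interpolation=cv2.INTER_CUBIC)
cv2.imwrite("pics/s6.png",np.hstack([cv2.resize(c["pixels"][140:410,130:400],(360,360)),A[:360,:440]])[:,:,::-1])
E
```

```text
t: 11.05
eef_pos: [0.4799, 0.0905, 0.1688]
tcp_rot: [[0.171, 0.985, -0.0], [0.985, -0.171, 0.0], [-0.0, -0.0, -1.0]]
force: [1.2, -0.2, -0.8]
width: -0.003
```

View pics/s6.png

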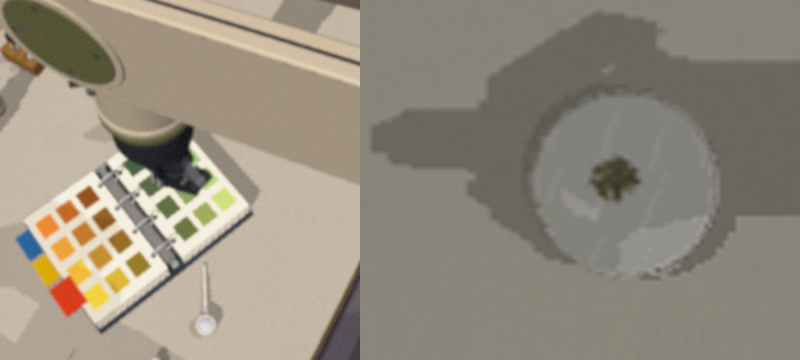

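Side: leaf lies flat on the left pages (red tab beside yellow), green page uncovered. Top crop: dish outline centred at about full-image (375.5,245.4).

```bash
python3 - <<'E'
from h import *
d=pickle.load(open("pics/top6.pkl","rb"))
p=np.load("chart.npy")
D=ray(d,(375.5,245.4),.007);g=W(p,[[0,-.171,0]])[0];print(D,g,g-D)
E
python3 -m pendant '[{"linear":[-0.028,0.004,0],"dr":[0,0,0],"hand":0.045},{"linear":[-0.028,0.004,0],"dr":[0,0,0],"hand":0.045},{"linear":[-0.028,0.004,0],"dr":[0,0,0],"hand":0.045},{"linear":[-0.028,0.004,0],"dr":[0,0,0],"hand":0.045},{"linear":[-0.028,0.004,0],"dr":[0,0,0],"hand":0.045},{"linear":[-0.028,0.004,0],"dr":[0,0,0],"hand":0.045},{"linear":[-0.028,0.004,0],"dr":[0,0,0],"hand":0.045},{"linear":[-0.028,0.004,0],"dr":[0,0,0],"hand":0.045},{"linear":[-0.028,0.004,0],"dr":[0,0,0],"hand":0.045},{"linear":[-0.028,0.004,0],"dr":[0,0,0],"hand":0.045},{"linear":[-0.028,0.004,0],"dr":[0,0,0],"hand":0.045},{"linear":[-0.028,0.004,0],"dr":[0,0,0],"hand":0.045},{"linear":[-0.028,0.004,0],"dr":[0,0,0],"hand":0.045},{"linear":[-0.028,0.004,0],"dr":[0,0,0],"hand":0.045},{"linear":[0,0,0],"dr":[0,0,0],"hand":0.045}]'
```

```text
[ 0.46461585 -0.22378405  0.007     ] [ 0.4629443  -0.04987906  0.        ] [-0.00167155  0.17390499 -0.007     ]
t: 12.65
eef_pos: [0.4665, -0.309, 0.1689]
tcp_rot: [[0.179, 0.984, 0.0], [0.984, -0.179, -0.001], [-0.001, 0.0, -1.0]]
force: [-0.5, 0.9, -0.3]
width: 0.524
```

```bash
python3 -m pendant '[{"linear":[0.0004,-0.0021,0.02],"dr":[0,0,0],"hand":0.045},{"linear":[0.0004,-0.0021,0.02],"dr":[0,0,0],"hand":0.045},{"linear":[0.0004,-0.0021,0.02],"dr":[0,0,0],"hand":0.045},{"linear":[0.0004,-0.0021,0.02],"dr":[0,0,0],"hand":0.045},{"linear":[0.0004,-0.0021,0.02],"dr":[0,0,0],"hand":0.045},{"linear":[0.0004,-0.0021,0.02],"dr":[0,0,0],"hand":0.045},{"linear":[0.0004,-0.0021,0.02],"dr":[0,0,0],"hand":0.045},{"linear":[0.0004,-0.0021,0.018],"dr":[0,0,0],"hand":0.045},{"linear":[0,0,0.005],"dr":[0,0,0],"hand":0.045},{"linear":[0,0,0.004],"dr":[0,0,0],"hand":0.045},{"linear":[0,0,0],"dr":[0,0,0],"hand":0.045}]'
```

```text
t: 13.75
eef_pos: [0.4517, -0.2995, 0.0022]
tcp_rot: [[0.173, 0.985, 0.0], [0.985, -0.173, -0.0], [-0.0, 0.0, -1.0]]
force: [0.0, 0.4, 0.2]
width: 0.528
```

```bash
python3 -m pendant '[{"linear":[0.008,-0.0013,0],"dr":[0,0,0],"hand":0.045},{"linear":[0.008,-0.0013,0],"dr":[0,0,0],"hand":0.045},{"linear":[0.004,-0.0007,0],"dr":[0,0,0],"hand":0.045},{"linear":[0.004,-0.0007,0],"dr":[0,0,0],"hand":0.045},{"linear":[0.004,-0.0007,0],"dr":[0,0,0],"hand":0.045},{"linear":[0.006,-0.001,0],"dr":[0,0,0],"hand":0.045},{"linear":[0.008,-0.0013,0],"dr":[0,0,0],"hand":0.045},{"linear":[0.008,-0.0013,0],"dr":[0,0,0],"hand":0.045},{"linear":[0.008,-0.0013,0],"dr":[0,0,0],"hand":0.045},{"linear":[0.008,-0.0013,0],"dr":[0,0,0],"hand":0.045},{"linear":[0.008,-0.0013,0],"dr":[0,0,0],"hand":0.045}]'
python3 - <<'E'
from rig import camera
import cv2,numpy as np
d=camera("top")["pixels"];c=camera("side")["pixels"]
cv2.imwrite("pics/s7.png",np.hstack([cv2.resize(d[170:320,230:430],None,fx=2,fy=2),cv2.resize(c[100:250,230:430],None,fx=2,fy=2)])[:,:,::-1])
E
```

```text
t: 14.85
eef_pos: [0.4522, -0.2236, 0.0018]
tcp_rot: [[0.172, 0.985, -0.0], [0.985, -0.172, -0.0], [-0.0, -0.0, -1.0]]
force: [-0.3, -0.3, 0.5]
width: 0.525
```

View pics/s7.png

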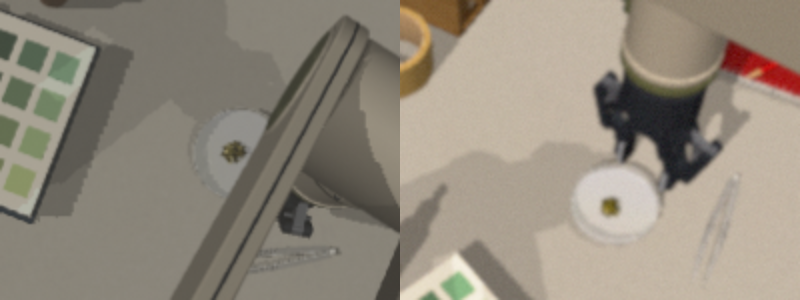

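Dish is cradled between the fingertips and moving (left rim at top pixel ≈(325,246)); forceps untouched. Continuing, then creeping to contact.

```bash
python3 -m pendant '[{"linear":[0.008,-0.0013,0],"dr":[0,0,0],"hand":0.045},{"linear":[0.008,-0.0013,0],"dr":[0,0,0],"hand":0.045},{"linear":[0.008,-0.0013,0],"dr":[0,0,0],"hand":0.045},{"linear":[0.008,-0.0013,0],"dr":[0,0,0],"hand":0.045},{"linear":[0.008,-0.0013,0],"dr":[0,0,0],"hand":0.045},{"linear":[0.008,-0.0013,0],"dr":[0,0,0],"hand":0.045},{"linear":[0.008,-0.0013,0],"dr":[0,0,0],"hand":0.045},{"linear":[0.008,-0.0013,0],"dr":[0,0,0],"hand":0.045},{"linear":[0.008,-0.0013,0],"dr":[0,0,0],"hand":0.045},{"linear":[0.008,-0.0013,0],"dr":[0,0,0],"hand":0.045},{"linear":[0.008,-0.0013,0],"dr":[0,0,0],"hand":0.045},{"linear":[0.008,-0.0013,0],"dr":[0,0,0],"hand":0.045},{"linear":[0.008,-0.0013,0],"dr":[0,0,0],"hand":0.045},{"linear":[0.006,-0.001,0],"dr":[0,0,0],"hand":0.045},{"linear":[0,0,0],"dr":[0,0,0],"hand":0.045}]'
python3 - <<'E'
from rig import camera
import cv2,numpy as np,pickle
d=camera("top");c=camera("side");pickle.dump(d,open("pics/top8.pkl","wb"))
d=d["pixels"];c=c["pixels"]
cv2.imwrite("pics/s8.png",np.hstack([cv2.resize(d[170:290,210:340],None,fx=3,fy=3),cv2.resize(c[160:280,250:380],None,fx=3,fy=3)])[:,:,::-1])
E
```

```text
t: 16.45
eef_pos: [0.4535, -0.1121, 0.0018]
tcp_rot: [[0.172, 0.985, -0.0], [0.985, -0.172, 0.0], [0.0, -0.0, -1.0]]
force: [0.4, 0.3, 0.0]
width: 0.526
```

View pics/s8.png

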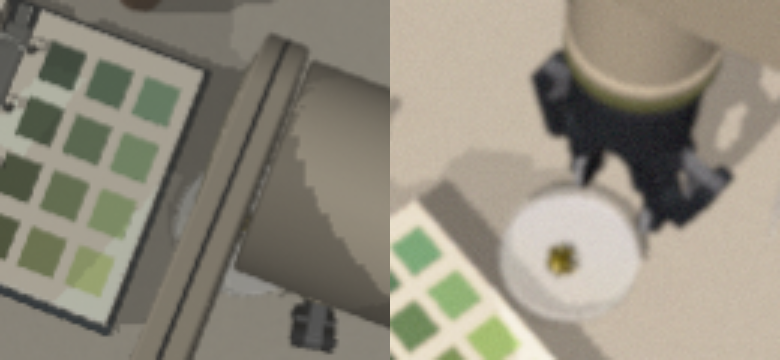

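```bash
R='python3 -m pendant'; python3 -m pendant '[{"linear":[0.003,-0.0005,0],"dr":[0,0,0],"hand":0.045},{"linear":[0.003,-0.0005,0],"dr":[0,0,0],"hand":0.045},{"linear":[0.002,-0.0003,0],"dr":[0,0,0],"hand":0.045},{"linear":[0,0,0],"dr":[0,0,0],"hand":0.045}]' | egrep 'eef|force'; for i in 1 2 3; do python3 -m pendant '[{"linear":[0.002,0,0],"dr":[0,0,0],"hand":0.045},{"linear":[0,0,0],"dr":[0,0,0],"hand":0.045}]' | egrep 'eef|force'; done
python3 - <<'E'
from rig import camera
import cv2,numpy as np
d=camera("wrist")["pixels"];c=camera("side")["pixels"]
cv2.imwrite("pics/s9.png",np.hstack([cv2.resize(d,(480,360)),cv2.resize(c[170:270,260:345],None,fx=3.6,fy=3.6)[:360]])[:,:,::-1])
E
```

```text
eef_pos: [0.4537, -0.1046, 0.0018]
force: [-0.3, 0.1, -0.9]
eef_pos: [0.4541, -0.1027, 0.0018]
force: [0.0, -0.1, 0.1]
eef_pos: [0.4544, -0.1007, 0.0018]
force: [0.3, -0.3, 0.8]
eef_pos: [0.4546, -0.0998, 0.0019]
force: [-1.4, -7.0, 0.8]
```

View pics/s9.png

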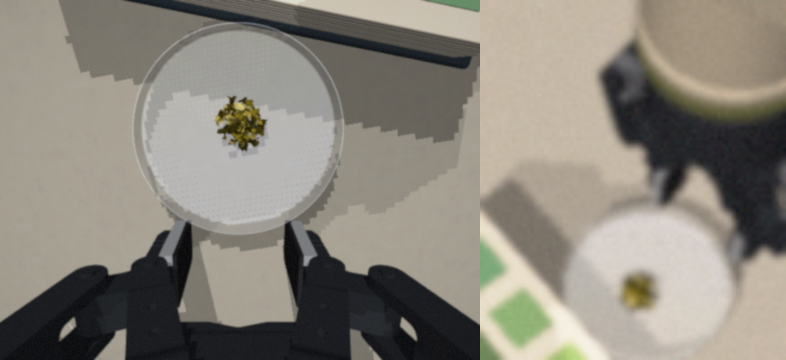

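Wrist picture: the dish rim meets the dark cover edge, and the force jumped to 7 N, so it is seated. Backing off and clearing the view (12 pictures used; the remaining checks are numeric).

```bash
python3 -m pendant '[{"linear":[-0.003,0,0],"dr":[0,0,0],"hand":0.045},{"linear":[-0.01,0,0],"dr":[0,0,0],"hand":0.045},{"linear":[-0.015,0,0],"dr":[0,0,0],"hand":0.045},{"linear":[-0.02,0,0],"dr":[0,0,0],"hand":0.045},{"linear":[-0.02,0,0],"dr":[0,0,0],"hand":0.045},{"linear":[-0.02,0,-0.01],"dr":[0,0,0],"hand":0.045},{"linear":[-0.02,0,-0.02],"dr":[0,0,0],"hand":0.045},{"linear":[-0.02,0,-0.03],"dr":[0,0,0],"hand":0.045},{"linear":[-0.02,0,-0.03],"dr":[0,0,0],"hand":0.045},{"linear":[-0.02,0,-0.03],"dr":[0,0,0],"hand":0.045},{"linear":[-0.03,0,-0.03],"dr":[0,0,0],"hand":0.045},{"linear":[-0.03,0,0],"dr":[0,0,0],"hand":0.045},{"linear":[-0.03,0,0],"dr":[0,0,0],"hand":0.045},{"linear":[-0.03,0,0],"dr":[0,0,0],"hand":0.045},{"linear":[-0.03,0,0],"dr":[0,0,0],"hand":0.045},{"linear":[0,0,0],"dr":[0,0,0],"hand":0.045}]'
python3 - <<'E'
from h import *
from rig import camera
p=np.load("chart.npy")
c0={"top":pickle.load(open("pics/top0.pkl","rb")),"side":pickle.load(open("pics/side0.pkl","rb"))}
a=p[2];R=np.array([[np.cos(a),-np.sin(a)],[np.sin(a),np.cos(a)]])
for n in("top","side"):
    c=camera(n);pickle.dump(c,open(f"pics/{n}9.pkl","wb"));im=c["pixels"].astype(int)
    m=((im[:,:,0]>1.8*im[:,:,1])&(im[:,:,0]>1.8*im[:,:,2])&(im[:,:,0]>90)).astype(np.uint8)
    k,_,st,ce=cv2.connectedComponentsWithStats(m)
    for i in range(1,k):
        if 60<st[i,4]<900:
            X=ray(c,ce[i],.0346);print(n,"red",st[i,4],ce[i].round(1),"local mm",((X[:2]-p[:2])@R*1e3).round(1))
    # lichen: olive blob near dish goal, and at start relative to dish centre
    for nm,cc,g in(("start",c0[n],[.4646,-.2238,.005]),("now",c,[.4629,-.0499,.005])):
        u=proj(cc,g)[0];w=np.round(u).astype(int);P=cc["pixels"].astype(int)[w[1]-17:w[1]+18,w[0]-17:w[0]+18]
        q=(P[:,:,0]-P[:,:,2]>35)&(P.sum(2)<380)
        ys,xs=np.nonzero(q);uv=np.array([xs.mean()+w[0]-17,ys.mean()+w[1]-17]);print(n,nm,"lichen",q.sum(),uv,ray(cc,uv,.006))
    d=np.abs(im-c0[n]["pixels"].astype(int)).sum(2)
    for nm,uv in(("drop",proj(c,[.611,.01,.03])[0]),("lens",proj(c,[.385,.16,.01])[0]),("tw",proj(c,[.363,-.2,.004])[0])):
        x,y=np.round(uv).astype(int);print(n,nm,"diff",d[y-12:y+13,x-12:x+13].mean().round(1))
E
```

```text
t: 19.25
eef_pos: [0.3984, -0.4157, 0.1518]
tcp_rot: [[0.175, 0.984, -0.0], [0.984, -0.175, -0.001], [-0.001, 0.0, -1.0]]
force: [0.6, 0.8, 0.0]
width: 0.527
top red 81 [43.8 98.4] local mm [ 96.6 387.8]
top red 319 [130.9 204.7] local mm [-35.9 131.2]
top start lichen 13 [371.15384615 243.76923077] [ 0.46775639 -0.21551968  0.006     ]
top now lichen 6 [280.16666667 242.5       ] [ 0.46847244 -0.03978734  0.006     ]
top drop diff 3.3
top lens diff 33.4
top tw diff 3.5
side red 71 [195.4 287.6] local mm [58.  38.3]
side red 89 [180.5 298.5] local mm [57.6 70.3]
side red 445 [180.3 362. ] local mm [-34.5 131.1]
side start lichen 39 [345.82051282 182.84615385] [ 0.46719911 -0.22062912  0.006     ]
side now lichen 57 [303.29824561 250.73684211] [ 0.4671442  -0.04466469  0.006     ]
side drop diff 11.8
side lens diff 60.6
side tw diff 7.4
```

Leaf tab and dish check out; the lens region differs, so I'll check whether that is shadow or motion.

Run:
```python
from h import *
for n,(x0,y0,x1,y1) in(("top",(150,262,206,304)),("side",(268,330,300,398))):
    A=[cv2.cvtColor(pickle.load(open(f"pics/{n}{i}.pkl","rb"))["pixels"],cv2.COLOR_RGB2GRAY) for i in("0","9")]
    r=cv2.matchTemplate(A[1][y0-12:y1+12,x0-12:x1+12],A[0][y0:y1,x0:x1],cv2.TM_CCOEFF_NORMED)
    _,v,_,l=cv2.minMaxLoc(r);print(n,v,np.array(l)-12,A[0][y0:y1,x0:x1].mean(),A[1][y0:y1,x0:x1].mean())
```

```text
top 0.9598711729049683 [0 0] 123.54804421768708 111.67431972789116
side 0.954179584980011 [0 0] 177.40716911764707 157.50597426470588
```

The lens has not moved; that region is only darker from the arm's shadow. Handing in.

```bash
python3 -c "
from rig import bot;print(bot.close_job())"
```

```text
the job is handed in; nothing more can be done
None
```

I turned the top leaf over the rings with the closed fingertips under the red tab. It lies flat on the left-hand pages with the green page uncovered. I then pushed the dish about 176 mm along the table, cradled between the two fingertips, until it met the outer edge of that page. I backed the gripper off and handed in after about 19.4 s.

**Leaf:** in both cameras the red tab now sits at about chart x = −35 mm, y = +131 mm, as it should when the leaf lies on the left.

**Dish:** the force rose to about 7 N when it met the edge. Shifting the dish's starting position by the movement of the lichen puts its centre about 2–3 mm from the aim point, at about the middle of the edge. Before I backed the fingers off, the wrist picture showed the rim at the cover edge. I checked the seat after that only by the lichen position, not by eye, because the 12-picture limit was used up.

**Bystanders:** the dropper and forceps regions are nearly unchanged. The lens region looked different at first, but a match against the start pictures gave no shift in either camera. The change is probably the arm's shadow.

**Disagreements:** my corner picks for the chart were up to about 1.4 pixels (2–3 mm) off the fitted pose. The first dish estimates from the two cameras differed by 8 mm because of its shadow. I re-measured the dish before pushing, and contact came within about 1 mm of the prediction.

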